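# Lock the bur stand in its rack

### The job

Take the green bur stand by its ends out of its lane in the wooden tray and stand it on the glass mat; let go and take it again by its long sides, and seat it fully down in the dark grey rack between the two aluminium cheeks. Then swing the rack's red-handled bar over the stand until the bar rests fully in its catch. Keep the stand upright, set it down rather than dropping it, and leave the blue stand and everything else where it is.

Things in the scene. Friction and masses are not known exactly. Their poses are not given: they have to be found in the camera images.
- green_stand: Green plastic bur stand, a block 56 mm long (its x), 36 mm wide (y), 30 mm high, 0.12 kg. Six thin burs rise 22 mm above its top in two rows along x, at y = -12.5 and +12.5 mm. Origin: centre of its underside. Its two ends look alike, either way round is right. At the start it stands in one of the two tray lanes.
- blue_stand: Blue plastic bur stand, in the other tray lane, to be left there: a block 56 mm long (its x), 36 mm wide (y), 30 mm high, 0.12 kg. Six thin burs rise 22 mm above its top in two rows along x, at y = -12.5 and +12.5 mm. Origin: centre of its underside.
- tray: Fixed wooden tray, 150 mm (its x) by 108 mm (y), floor 6 mm thick. Three 8 mm walls along x, at y = -50, 0 and +50 mm, 38 mm high above the table, make two lanes 42 mm wide, centred on y = -25 and +25 mm, open at both ends. A stand lies lengthwise in each lane: only its ends can be gripped. Origin: centre of the underside.
- mat: Fixed pale glass mat with black corner pads, 300 mm (its x) by 170 mm (its y), 3 mm thick, between tray and rack. A screwdriver lies along its near (-x) edge; the rest is free. Origin: centre of the underside.
- rack: Fixed rack for one stand, whose length goes along the rack's y. Dark grey base 60 mm (its x) by 106 mm (y). Aluminium cheeks at both ends, 8 mm thick, tops 41 mm above the table, leave 63 mm between them in y; on the one at -y is the catch, a fork 11 mm wide reaching to 52 mm; beyond the one at +y is the bar's hinge. Origin: centre of the underside.
- rack_seat (a point): Centre of the rack's seat, on top of the base 8 mm above the table; the underside of the seated stand rests here. Axes as the rack. Along the seat's long sides only low lips (5 mm thick, tops 13 mm above the table) leave 44 mm between them in x, so there the stand can be held by its long sides.
- bar (a joint): Angle of the retaining bar, rad: 0 = closed, level along the rack's -y over the middle of the stand, in the catch; grows as the bar swings up and over towards the rack's +y (1.57 = upright, at most 2.7). The hinge is stiff (0.06 N m): the bar stays where it is left.
- bar_hinge (a point): Hinge of the bar: on the rack at x = 0, y = +44 mm, 45 mm above the table. The axis runs along the rack's x.
- bar_grip (a point): Centre of the bar's red handle, a cross-piece along the rack's x, 26 mm long, 12 mm thick, at the free end of the 8 mm thick steel bar, 104 mm from the hinge. With the bar closed it is 45 mm above the table at the rack's y = -60 mm. Its y axis points from the handle to the hinge.
- screwdriver: Screwdriver 130 mm long lying along the near edge of the glass mat. Bystander.
- bottle: Amber bottle, 44 mm across, 100 mm high, standing. Bystander.
- jar: White jar with blue cap, 52 mm across, 50 mm high, standing. Bystander.
- cup: White cup, 60 mm across, 60 mm high, standing. Bystander.
- brush: Brush 150 mm long lying on the table. Bystander.
Mind the look-alikes: they are no part of the job. There is more than one size of the green_stand; the job needs the middle-sized.

How it is judged:
By the outcome, as a careful person would: the job done as asked, in the order asked, and still so for the second after the job is handed in, with the robot touching nothing.
It also fails if it takes over 64 s, if anything falls off the work surface, if the arm or the gripper's body presses on something with over 40 N, if the wrist force passes 120 N, or if a joint passes its speed limit or range.

### The arm

A 7-joint arm with a two-finger parallel gripper is mounted at the origin on the work surface. World frame = base frame: x ahead of the robot, y to its left, z up, the work surface at z = 0. Lengths are in m, angles in degrees, forces in N, time in s.
With the tool pointing down it reaches from about 0.425 to 0.875 m from the base axis. Payload 4.7 kg.
Tool frame: the origin (TCP) lies at the very end of the fingers, on their centre line; the grasp point (between the pads) lies 19 mm behind it; z points along the fingers, y is the line along which they close (so a half turn about z gives the same grasp; the last joint's range is limited). The gripper opens to 87 mm and grips with 3 to 60 N. Pads are 19 mm wide; open, the fingers measure 117 mm over their backs; the gripper's body (75 mm by 190 mm) begins 51 mm behind the grasp point.
Start: joints at [-76.255, 18.392, -4.016, 83.108, 1.295, 78.541, -3.26], TCP at [0.146, 0.634, 0.223] pointing down, gripper open.
Joint ranges: [-163.93, 163.93], [-17.29, 119.83], [-79.2, 71.16], [3.27, 140.29], [-89.18, 269.18], [5.43, 117.66], [-154.24, 154.24]. Speed limits (degrees/s): [147.25, 147.25, 180, 180, 180, 180, 180].

### API

Orientations are given as [roll, pitch, yaw] about the fixed x, y, z axes, in that order (R = Rz(yaw) Ry(pitch) Rx(roll)).
In Python, from cell import get_obs, eyes, env gives the robot as it stands.
- The arm moves only by the tool servo_tool, never from a script. Its argument "series" is a list that holds one entry, the list of rows, each a list of 7 numbers: the shift along the tool's x, y, z in units of 300 mm (1.0 is 300 mm), then the turn, a rotation vector about the tool's x, y, z in units of pi rad (1.0 is pi rad), then the opening, from 0 (shut) to 1 (fully open). In form: [[[tx, ty, tz, wx, wy, wz, gripper], ...]]. A call has 1 to 12 rows; each row is the pose to reach, as a shift and turn from the pose commanded when the call began, along the tool's axes at that moment, turning the shorter way round; what a row does not reach only later rows make up. A row lasts 1/12 s, in which the tool goes at most 41.7 mm and 7.16 degrees, less where a joint would pass 70% of its speed; a pose out of reach is approached as far as the arm can. A call with a number of a shift or a turn outside -1 to 1 is refused whole. A call with a gripper value outside its range is refused whole. The fingers move at their own pace and stop on an object; "grip_force" is the grip in N (left out, the last holds). Time passes only in rows, so rows that repeat a pose let the fingers close. It gives the time, the measured TCP pose, the force, the opening and the grip force at its end, in the units of the state.
- get_obs(): the state, without advancing time (a new reading comes with each control period).
- eyes.read_camera(name): name is "scene" or "top"; returns a dict with "frame" (400x640x3 uint8, red, green, blue), "depth" (400x640 float32, m along the optical axis (not along the pixel's ray), 0 where there is no reading), "fx", "fy", "cx", "cy" (pixels), "distortion" ([k1, k2, p1, p2, k3] as OpenCV has them; the pictures are not rectified), "origin" and "rotation" of the camera in the world. Camera axes: x right, y down, z forward; pixel columns grow to the right and rows downward; lengths in m; the calibration is good to about 2 mm. A picture is of the moment at which its call begins.
- env.sign_off(): hands the job in; it is judged then, once.
The state is a dict: "time_s": time; "qpos": joint angles; "joint_velocities": joint speeds; "effort": joint torques, N m; "tool_pos": TCP position; "tool_rot": TCP orientation; "force": force on the tool from outside, world axes, zero at the start; "wrist_torque": the same for the moment, N m; "grip_width": finger opening in m; "grasp_force": force on a finger pad.
Only numpy, scipy, OpenCV 4.12 (cv2) and the standard library are available. Lean on these libraries where they do the work, as an engineer would, in place of code of your own. Each camera call takes 0.05 s, during which the arm holds its last target. There are 200 camera calls.

## Working session

There is one attempt and no reset: what is moved stays moved. The work goes in short steps, Python scripts to look and compute and a tool call to move; the robot and the scene stay as the last step left them, time stands still between calls to the robot, and variables do not carry over. Pictures are saved under pics/ and viewed, at most 12 in all, crops included, and the job is handed in when it is done.

Besides the shell and the picture viewer there is one more tool, called after "Request:" as a command line: name --argument value ..., lists and objects as JSON in quotes. servo_tool: Moves the arm, as the interface text tells. Shifts and turns lie within -1 to 1; 1 stands for 300 mm of shift or pi rad of turn. Its arguments: {"type":"object","properties":{"series":{"type":"array"},"grip_force":{"type":"number"}},"required":["series"]}

```bash
ls; mkdir -p pics; python3 - <<'E'
from cell import get_obs, eyes, env
import cv2, numpy as np, pickle
o=get_obs(); print({k:np.round(v,3).tolist() for k,v in o.items()})
for n in("scene","top"):
    c=eyes.read_camera(n); pickle.dump(c,open(f'{n}.pkl','wb'))
    cv2.imwrite(f'pics/{n}0.png',c['frame'][:,:,::-1])
    print(n,c['fx'],c['fy'],c['cx'],c['cy'],c['distortion'],c['origin'],np.round(c['rotation'],3).tolist())
E
```

```text
pics
{'time_s': 0.0, 'qpos': [-76.255, 18.441, -4.018, 83.176, 1.294, 78.54, -3.262], 'joint_velocities': [0.027, -0.027, -0.008, -0.053, -0.056, 0.031, -0.042], 'effort': [-0.001, -49.129, -0.404, -31.253, -0.064, 0.044, 0.0], 'tool_pos': [0.145, 0.633, 0.221], 'tool_rot': [-179.888, 0.004, 167.064], 'force': [-0.647, -0.148, 0.081], 'wrist_torque': [0.014, -0.013, -0.025], 'grasp_force': 0.0, 'grip_width': 0.087}
scene 382.87886569242454 382.87886569242454 320.6079854367361 201.03970914065403 [-0.0861925  0.         0.         0.         0.       ] [1.1935668  0.16546182 0.51023541] [-125.71, 0.414, 101.544]
top 369.2486484459782 369.2486484459782 316.40465355903456 200.9550138401543 [-0.03392593  0.          0.          0.          0.        ] [0.54935662 0.0440427  0.75997447] [-176.087, -1.141, -91.106]
```

View pics/scene0.png

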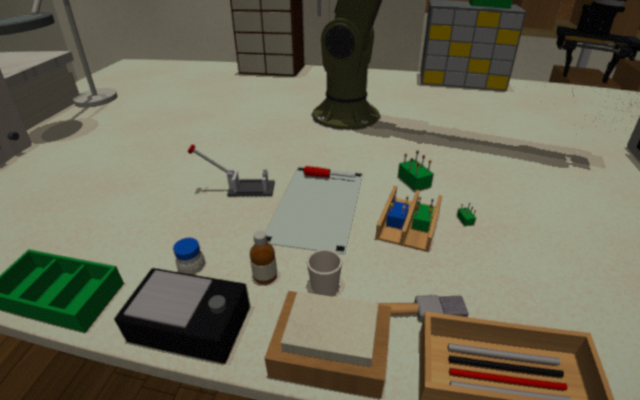

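View pics/top0.png

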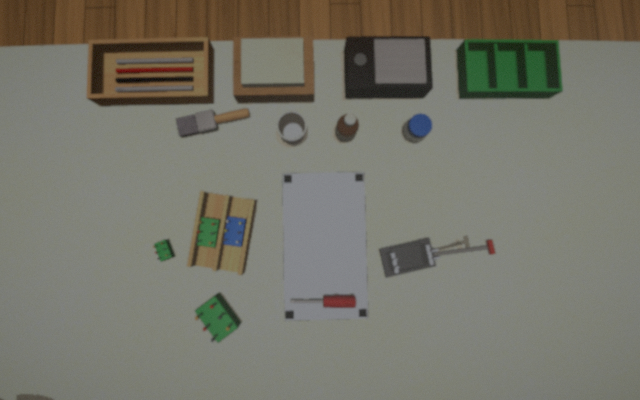

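```bash
cat > h.py <<'E'
import cv2, numpy as np
from scipy.spatial.transform import Rotation as R
def cam(c):
    K=np.array([[c['fx'],0,c['cx']],[0,c['fy'],c['cy']],[0,0,1.]])
    r=np.array(c['rotation']); M=r if r.shape==(3,3) else R.from_euler('xyz',r,degrees=True).as_matrix()
    return K,np.array(c['distortion']),M,np.array(c['origin'])
def proj(c,P):
    K,d,M,o=cam(c); P=np.asarray(P,float).reshape(-1,3)
    return cv2.projectPoints(P,cv2.Rodrigues(M.T)[0],-M.T@o,K,d)[0].reshape(-1,2)
def onplane(c,uv,z):
    K,d,M,o=cam(c); n=cv2.undistortPoints(np.asarray(uv,float).reshape(-1,1,2),K,d).reshape(-1,2)
    r=np.c_[n,np.ones(len(n))]@M.T
    return o+r*((z-o[2])/r[:,2])[:,None]
def cloud(c):
    K,d,M,o=cam(c); v,u=np.mgrid[:400,:640]
    n=cv2.undistortPoints(np.c_[u.ravel(),v.ravel()].astype(float).reshape(-1,1,2),K,d).reshape(-1,2)
    D=c['depth'].ravel()[:,None]
    return (o+(np.c_[n,np.ones(len(n))]*D)@M.T).reshape(400,640,3)
def ortho(c,x1,y1,w,h,s,z):
    # image up=+x, right=-y; (x1,y1)=world of top-left pixel
    v,u=np.mgrid[:h,:w]; P=np.stack([x1-v*s,y1-u*s,np.full(u.shape,z)],-1)
    m=proj(c,P).reshape(h,w,2).astype(np.float32)
    return cv2.remap(c['frame'],m[...,0],m[...,1],cv2.INTER_CUBIC)
E
python3 - <<'E'
from h import *; import pickle
t=pickle.load(open('top.pkl','rb')); C=cloud(t)
for uv in [(260,340),(450,330),(325,220),(120,200)]: print(uv,C[uv[1],uv[0]].round(4))
print(onplane(t,[(208,232),(234,232),(407,256),(490,247),(325,245),(216,317),(164,250)],0.036).round(3))
a=ortho(t,0.61,0.325,400,600,.0004,.038); b=ortho(t,0.61,-0.055,400,600,.0005,.041)
cv2.imwrite('pics/o0.png',np.hstack([a,b])[:,:,::-1])
E
```

```text
(260, 340) [ 0.3215  0.1473 -0.0018]
(450, 330) [ 0.3311 -0.2408 -0.0009]
(325, 220) [0.5614 0.011  0.0015]
(120, 200) [ 0.6104  0.4336 -0.0014]
[[ 0.542  0.241  0.036]
 [ 0.541  0.19   0.036]
 [ 0.487 -0.147  0.036]
 [ 0.501 -0.314  0.036]
 [ 0.512  0.014  0.036]
 [ 0.378  0.226  0.036]
 [ 0.508  0.327  0.036]]
```

View pics/o0.png

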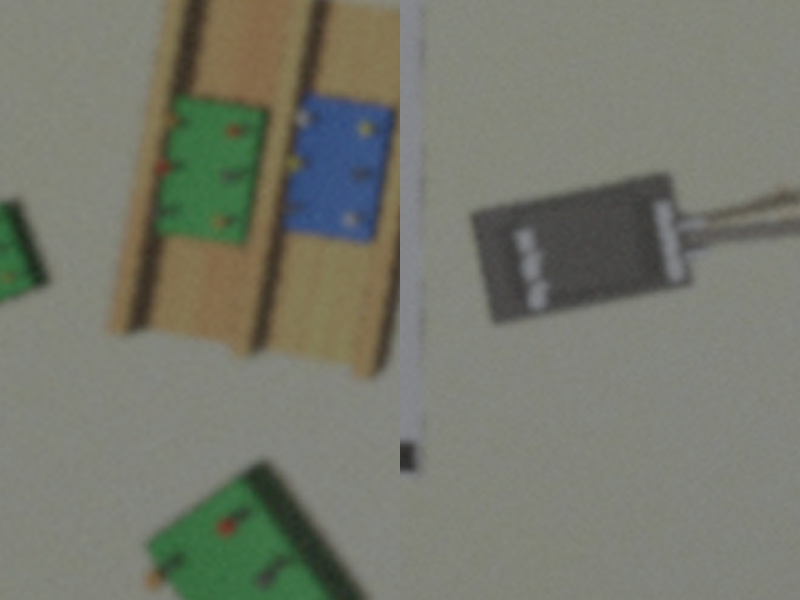

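```bash
cat > fit.py <<'E'
from h import *
def rect(mask,x1,y1,s):
    n,l,st,ce=cv2.connectedComponentsWithStats(mask.astype(np.uint8))
    k=1+np.argmax(st[1:,4]); m=(l==k).astype(np.uint8); m=cv2.morphologyEx(m,cv2.MORPH_CLOSE,np.ones((15,15)));m=cv2.morphologyEx(m,cv2.MORPH_OPEN,np.ones((25,25)))
    p=np.argwhere(m)[:,::-1].astype(np.float32)
    r=cv2.minAreaRect(p); b=cv2.boxPoints(r); W=np.c_[x1-b[:,1]*s,y1-b[:,0]*s]
    c=W.mean(0); e=[W[1]-W[0],W[2]-W[1]]; e.sort(key=np.linalg.norm)
    pc=p.mean(0); 
    return c.round(4),np.round([np.linalg.norm(e[1]),np.linalg.norm(e[0])],4),round(np.degrees(np.arctan2(e[1][1],e[1][0])),2),np.round([x1-pc[1]*s,y1-pc[0]*s],4)
E
python3 - <<'E'
from fit import *; import pickle
t=pickle.load(open('top.pkl','rb')); s=.0004
a=ortho(t,0.61,0.28,300,350,s,.036).astype(int); hsv=cv2.cvtColor(a.astype(np.uint8),cv2.COLOR_RGB2HSV)
g=(hsv[...,0]>50)&(hsv[...,0]<85)&(hsv[...,1]>90)&(a.sum(2)>140); bl=(hsv[...,0]>100)&(hsv[...,0]<130)&(hsv[...,1]>80)&(a.sum(2)>140)
print('green',rect(g,.61,.28,s)); print('blue',rect(bl,.61,.28,s))
b=ortho(t,0.57,-0.06,400,400,s,.008).astype(int); d=b.sum(2)<300
print(np.percentile(b.sum(2),[1,5,20,50,90]))
for th in(240,280,320): print('base z=8',rect(b.sum(2)<th,.57,-.06,s))
C=cloud(t); q=C.reshape(-1,3); k=(q[:,2]>.03)&(q[:,1]<-.08)&(q[:,1]>-.4)&(q[:,0]>.4)&(q[:,0]<.57); print(k.sum())
q=q[k]; print(q[np.argsort(q[:,1])].round(3).tolist())
E
```

```text
green (array([0.5417, 0.2419], dtype=float32), array([0.0547, 0.0364], dtype=float32), np.float32(-9.32), array([0.5419, 0.2413], dtype=float32))
blue (array([0.5427, 0.1906], dtype=float32), array([0.0535, 0.0361], dtype=float32), np.float32(-9.71), array([0.5425, 0.1901], dtype=float32))
[190. 207. 260. 387. 394.]
base z=8 (array([ 0.4831, -0.1534], dtype=float32), array([0.1026, 0.0574], dtype=float32), np.float32(-78.44), array([ 0.484 , -0.1522], dtype=float32))
base z=8 (array([ 0.4833, -0.1539], dtype=float32), array([0.106, 0.06 ], dtype=float32), np.float32(-78.69), array([ 0.4839, -0.1516], dtype=float32))
base z=8 (array([ 0.4845, -0.1599], dtype=float32), array([0.1207, 0.0623], dtype=float32), np.float32(-78.41), array([ 0.4839, -0.1531], dtype=float32))
609
[[0.5, -0.283, 0.112], [0.499, -0.281, 0.116], [0.497, -0.281, 0.116], [0.504, -0.28, 0.115], [0.503, -0.28, 0.115], [0.506, -0.28, 0.116], [0.496, -0.28, 0.118], [0.497, -0.28, 0.115], [0.508, -0.28, 0.116], [0.513, -0.279, 0.114], [0.511, -0.279, 0.114], [0.501, -0.279, 0.117], [0.499, -0.279, 0.118], [0.496, -0.27
[... 13357 characters left out ...]
8, 0.043], [0.473, -0.117, 0.042], [0.485, -0.117, 0.044], [0.474, -0.117, 0.034], [0.482, -0.117, 0.053], [0.484, -0.117, 0.053], [0.476, -0.117, 0.035], [0.494, -0.117, 0.039], [0.49, -0.117, 0.039], [0.486, -0.117, 0.039], [0.478, -0.116, 0.038], [0.481, -0.116, 0.048], [0.492, -0.116, 0.041], [0.48, -0.116, 0.031], [0.481, -0.116, 0.04], [0.483, -0.116, 0.04], [0.488, -0.116, 0.041], [0.496, -0.116, 0.034], [0.484, -0.116, 0.033], [0.483, -0.116, 0.051], [0.485, -0.116, 0.043], [0.482, -0.116, 0.034], [0.486, -0.115, 0.037], [0.488, -0.115, 0.039], [0.494, -0.114, 0.041], [0.49, -0.114, 0.032], [0.492, -0.114, 0.041], [0.49, -0.114, 0.041], [0.492, -0.114, 0.033], [0.494, -0.114, 0.036]]
```

```bash
cat > mv.py <<'E'
import sys; from h import *
from cell import get_obs
# usage: mv.py x y z yaw [px py pz pyaw]   (shift in units from the measured pose, or given pose)
a=[float(v) for v in sys.argv[1:]]
def delta(T,S=None):
    o=get_obs()
    if S is None: p=np.array(o['tool_pos']); r=R.from_euler('xyz',o['tool_rot'],degrees=True)
    else: p=np.array(S[:3]); r=R.from_euler('xyz',[180,0,S[3]],degrees=True)
    q=R.from_euler('xyz',[180,0,T[3]],degrees=True)
    return np.r_[r.inv().apply(np.array(T[:3])-p)/.3,(r.inv()*q).as_rotvec()/np.pi].round(4)
if __name__=='__main__': print(delta(a[:4],a[4:] or None).tolist())
E
python3 mv.py .36 .44 .19 115; python3 mv.py .5417 .2415 .11 80.5 .36 .44 .19 115
```

```text
[-0.841, -0.4668, 0.106, -0.0005, 0.0003, 0.2892]
[-0.8556, 0.2693, 0.2667, -0.0, -0.0, 0.1917]
```

Request:
servo_tool --series '[[[-0.841,-0.467,0.106,0,0,0.289,1],[-0.841,-0.467,0.106,0,0,0.289,1],[-0.841,-0.467,0.106,0,0,0.289,1],[-0.841,-0.467,0.106,0,0,0.289,1],[-0.841,-0.467,0.106,0,0,0.289,1],[-0.841,-0.467,0.106,0,0,0.289,1],[-0.841,-0.467,0.106,0,0,0.289,1],[-0.841,-0.467,0.106,0,0,0.289,1],[-0.841,-0.467,0.106,0,0,0.289,1],[-0.841,-0.467,0.106,0,0,0.289,1],[-0.841,-0.467,0.106,0,0,0.289,1]]]'

```text
time_s: 1.02
tool_pos: [0.3587, 0.4415, 0.1906]
tool_rot: [-180.0, -0.0, 115.2]
force: [0.7, 0.8, 0.7]
grip_width: 0.0871
grasp_force: 0.0
```

Request:
servo_tool --series '[[[-0.856,0.269,0.267,0,0,0.192,1],[-0.856,0.269,0.267,0,0,0.192,1],[-0.856,0.269,0.267,0,0,0.192,1],[-0.856,0.269,0.267,0,0,0.192,1],[-0.856,0.269,0.267,0,0,0.192,1],[-0.856,0.269,0.267,0,0,0.192,1],[-0.856,0.269,0.267,0,0,0.192,1],[-0.856,0.269,0.267,0,0,0.192,1],[-0.856,0.269,0.267,0,0,0.192,1],[-0.856,0.269,0.267,0,0,0.192,1],[-0.856,0.269,0.267,0,0,0.192,1],[-0.856,0.269,0.267,0,0,0.192,1]]]'

```text
time_s: 2.02
tool_pos: [0.5409, 0.2444, 0.1111]
tool_rot: [-180.0, -0.1, 80.7]
force: [-0.6, 0.6, -0.6]
grip_width: 0.0871
grasp_force: 0.0
```

```bash
python3 - <<'E'
from cell import get_obs, eyes; from h import *; import pickle
c=eyes.read_camera('top'); pickle.dump(c,open('t1.pkl','wb')); s=eyes.read_camera('scene'); pickle.dump(s,open('s1.pkl','wb'))
o=get_obs(); print(o['time_s'],np.round(o['tool_pos'],4),np.round(o['tool_rot'],2))
cv2.imwrite('pics/s1.png',np.hstack([cv2.resize(s['frame'][100:280,340:500],(533,600),interpolation=cv2.INTER_CUBIC)])[:,:,::-1])
print(proj(s,o['tool_pos']),proj(c,o['tool_pos']))
E
python3 mv.py .5417 .2415 .010 80.5
```

```text
2.1167 [0.5413 0.2436 0.1111] [ 1.7999e+02 -5.0000e-02  8.0640e+01]
[[428.72210595 179.92985122]] [[194.88756911 232.94881011]]
[-0.0071, 0.0024, 0.3369, 0.0001, -0.0003, 0.0008]
```

View pics/s1.png

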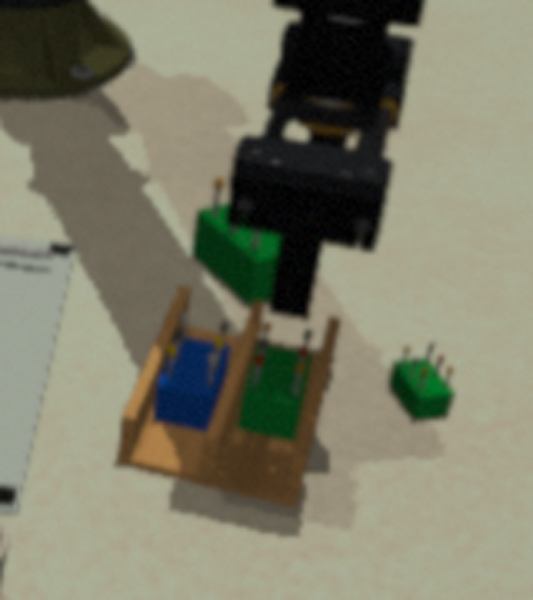

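Request:
servo_tool --series '[[[-0.007,0.002,0.08,0,0,0,1],[-0.007,0.002,0.16,0,0,0,1],[-0.007,0.002,0.22,0,0,0,1],[-0.007,0.002,0.27,0,0,0,1],[-0.007,0.002,0.31,0,0,0,1],[-0.007,0.002,0.33,0,0,0,1],[-0.007,0.002,0.337,0,0,0,1],[-0.007,0.002,0.337,0,0,0,1]]]'

```text
time_s: 2.78
tool_pos: [0.5422, 0.2401, 0.0096]
tool_rot: [180.0, -0.0, 80.5]
force: [-0.4, -0.4, 0.3]
grip_width: 0.0866
grasp_force: 0.0
```

Request:
servo_tool --series '[[[0,0,0,0,0,0,0.45],[0,0,0,0,0,0,0.45],[0,0,0,0,0,0,0.45],[0,0,0,0,0,0,0.45],[0,0,0,0,0,0,0.45],[0,0,0,0,0,0,0.45],[0,0,0,0,0,0,0.45],[0,0,0,0,0,0,0.45]]]' --grip_force 15

```text
time_s: 3.45
tool_pos: [0.5422, 0.2399, 0.0099]
tool_rot: [180.0, -0.0, 80.5]
force: [-0.9, 0.1, 2.7]
grip_width: 0.056
grasp_force: 15.0
```

Request:
servo_tool --series '[[[0,0,-0.02,0,0,0,0.45],[0,0,-0.06,0,0,0,0.45],[0,0,-0.12,0,0,0,0.45],[0,0,-0.2,0,0,0,0.45],[0,0,-0.26,0,0,0,0.45],[0,0,-0.3,0,0,0,0.45],[0,0,-0.3,0,0,0,0.45]]]'

```text
time_s: 4.03
tool_pos: [0.5442, 0.2407, 0.1033]
tool_rot: [179.7, -0.2, 80.5]
force: [0.3, -0.1, -0.1]
grip_width: 0.056
grasp_force: 15.0
```

```bash
python3 mv.py .50 .02 .08 11.5;  python3 mv.py .50 .02 .0068 11.5 .50 .02 .08 11.5
```

```text
[-0.7502, -0.0241, 0.0745, 0.0005, -0.002, 0.3832]
[0.0, -0.0, 0.244, 0.0, 0.0, 0.0]
```

Request:
servo_tool --series '[[[-0.05,-0.002,0,0,0,0.03,0.45],[-0.12,-0.005,0,0,0,0.065,0.45],[-0.2,-0.008,0,0,0,0.1,0.45],[-0.28,-0.01,0.01,0,0,0.14,0.45],[-0.36,-0.012,0.02,0,0,0.178,0.45],[-0.44,-0.015,0.03,0,0,0.216,0.45],[-0.52,-0.018,0.04,0,0,0.255,0.45],[-0.6,-0.02,0.05,0,0,0.293,0.45],[-0.67,-0.022,0.06,0,0,0.33,0.45],[-0.72,-0.024,0.065,0,0,0.36,0.45],[-0.75,-0.024,0.065,0,0,0.383,0.45],[-0.75,-0.024,0.065,0,0,0.383,0.45]]]'

```text
time_s: 5.03
tool_pos: [0.4966, 0.0164, 0.0792]
tool_rot: [180.0, 0.1, 11.2]
force: [-0.2, -0.6, -1.2]
grip_width: 0.0561
grasp_force: 15.0
```

Request:
servo_tool --series '[[[0,0,0,0,0,0,0.45],[0,0,0,0,0,0,0.45],[0,0,0,0,0,0,0.45]]]'

```text
time_s: 5.28
tool_pos: [0.4979, 0.0203, 0.0799]
tool_rot: [-180.0, 0.0, 11.7]
force: [-0.3, -0.3, -0.5]
grip_width: 0.0564
grasp_force: 15.0
```

```bash
python3 mv.py .50 .02 .0068 11.5; python3 - <<'E'
from cell import eyes,get_obs; from fit import *
t=eyes.read_camera('top'); c=eyes.read_camera('scene'); o=get_obs(); print(o['tool_pos'])
cv2.imwrite('pics/s2.png',cv2.resize(c['frame'][60:280,200:400],(545,600),interpolation=cv2.INTER_CUBIC)[:,:,::-1])
E
```

```text
[0.0067, 0.0023, 0.2436, -0.0, 0.0, 0.0012]
[0.49796588 0.02004651 0.08000109]
```

View pics/s2.png

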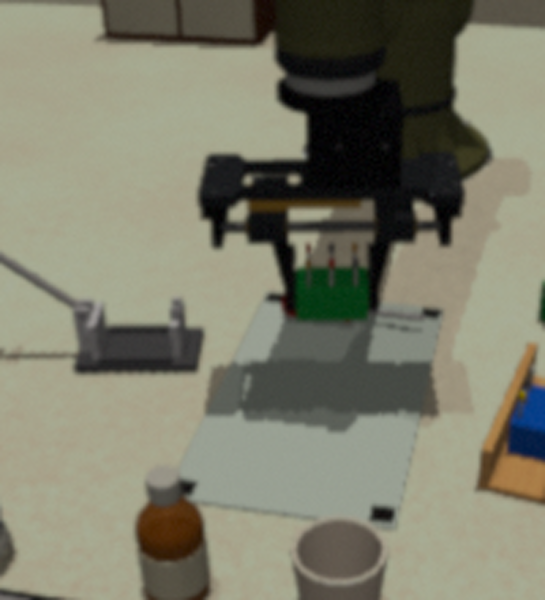

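Request:
servo_tool --series '[[[0,0,0.04,0,0,0,0.45],[0,0,0.09,0,0,0,0.45],[0,0,0.14,0,0,0,0.45],[0,0,0.18,0,0,0,0.45],[0,0,0.21,0,0,0,0.45],[0,0,0.225,0,0,0,0.45],[0,0,0.235,0,0,0,0.45],[0,0,0.24,0,0,0,0.45],[0,0,0.243,0,0,0,0.45],[0,0,0.244,0,0,0,0.45],[0,0,0.244,0,0,0,0.45]]]'

```text
time_s: 6.3
tool_pos: [0.4983, 0.0192, 0.0073]
tool_rot: [-180.0, -0.1, 11.5]
force: [-0.6, -0.6, -0.2]
grip_width: 0.0556
grasp_force: 15.0
```

Request:
servo_tool --series '[[[0,0,0.002,0,0,0,0.45],[0,0,0.004,0,0,0,0.45],[0,0,0.004,0,0,0,0.45]]]'

```text
time_s: 6.55
tool_pos: [0.4984, 0.0192, 0.0068]
tool_rot: [-180.0, -0.0, 11.5]
force: [-3.3, 0.5, 7.7]
grip_width: 0.056
grasp_force: 15.0
```

Request:
servo_tool --series '[[[0,0,-0.002,0,0,0,0.7],[0,0,-0.002,0,0,0,0.85],[0,0,-0.002,0,0,0,1],[0,0,-0.002,0,0,0,1],[0,0,-0.002,0,0,0,1],[0,0,-0.002,0,0,0,1]]]'

```text
time_s: 7.05
tool_pos: [0.4978, 0.0191, 0.0061]
tool_rot: [-180.0, 0.0, 11.5]
force: [-0.2, 0.4, 0.7]
grip_width: 0.0838
grasp_force: 0.0
```

Request:
servo_tool --series '[[[0,0,-0.05,0,0,0,1],[0,0,-0.12,0,0,0,1],[0,0,-0.2,0,0,0,1],[0,0,-0.28,0,0,0,1],[0,0,-0.33,0,0,0,1],[0,0,-0.33,0,0,0,1]]]'

```text
time_s: 7.55
tool_pos: [0.5004, 0.0194, 0.1086]
tool_rot: [-179.9, -0.4, 11.5]
force: [0.4, 0.1, -0.3]
grip_width: 0.0869
grasp_force: 0.0
```

Request:
servo_tool --series '[[[0,0,0,0,0,-0.039,1],[0,0,0,0,0,-0.078,1],[0,0,0,0,0,-0.117,1],[0,0,0,0,0,-0.156,1],[0,0,0,0,0,-0.195,1],[0,0,0,0,0,-0.234,1],[0,0,0,0,0,-0.273,1],[0,0,0,0,0,-0.312,1],[0,0,0,0,0,-0.351,1],[0,0,0,0,0,-0.39,1],[0,0,0,0,0,-0.43,1],[0,0,0,0,0,-0.47,1]]]'

```text
time_s: 8.55
tool_pos: [0.4972, 0.019, 0.1042]
tool_rot: [-179.9, 0.0, 96.4]
force: [0.8, 0.0, -0.1]
grip_width: 0.0868
grasp_force: 0.0
```

Request:
servo_tool --series '[[[0,0,0,0,0,-0.03,1],[0,0,0,0,0,-0.03,1],[0,0,0,0,0,-0.03,1],[0,0,0,0,0,-0.03,1]]]'

```text
time_s: 8.88
tool_pos: [0.4975, 0.019, 0.1048]
tool_rot: [-180.0, 0.0, 101.3]
force: [0.2, 0.5, -0.2]
grip_width: 0.0872
grasp_force: 0.0
```

```bash
python3 - <<'E'
from cell import eyes,get_obs; from fit import *
t=eyes.read_camera('top'); c=eyes.read_camera('scene'); o=get_obs(); print(o['tool_pos'],o['tool_rot'])
a=cv2.resize(c['frame'][80:260,240:400],(533,600),interpolation=cv2.INTER_CUBIC)
cv2.imwrite('pics/s3.png',a[:,:,::-1])
C=cloud(c); f=c['frame'].astype(int); g=(f[...,1]>f[...,0]+30)&(f[...,1]>f[...,2]+20)&(abs(C[...,0]-.5)<.06)&(abs(C[...,1]-.02)<.06)
P=C[g]; print(len(P),P.min(0),P.max(0)); T=P[P[:,2]>.029]; print(len(T),T.mean(0),cv2.minAreaRect((T[:,:2]*1000).astype(np.float32)))
E
python3 mv.py .498 .0192 .011 101.5
```

```text
[0.49771926 0.01907014 0.10502456] [-1.79984447e+02 -8.38809059e-04  1.01377121e+02]
366 [ 0.48417817 -0.00499966  0.00534529] [0.52813369 0.0507408  0.03390496]
166 [0.50710516 0.02110653 0.03166266] ((504.1689758300781, 21.6798038482666), (35.68722152709961, 52.737789154052734), 12.98967170715332)
[0.0002, 0.0011, 0.3134, -0.0001, -0.0, -0.0007]
```

View pics/s3.png

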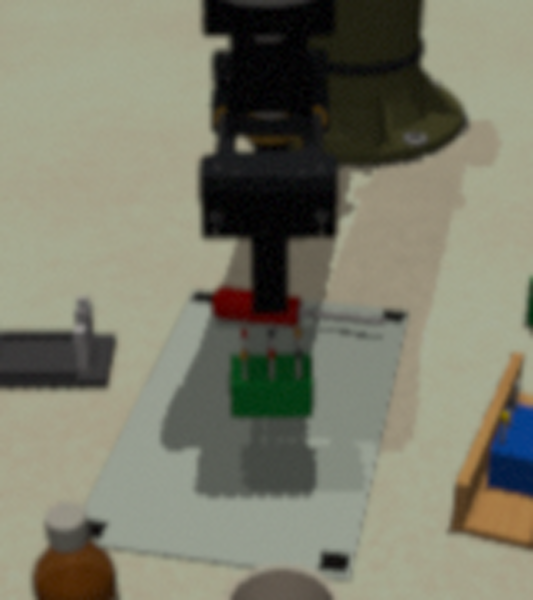

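Request:
servo_tool --series '[[[-0.001,0.015,0.05,0,0,0,1],[-0.001,0.015,0.12,0,0,0,1],[-0.001,0.015,0.19,0,0,0,1],[-0.001,0.015,0.25,0,0,0,1],[-0.001,0.015,0.29,0,0,0,1],[-0.001,0.015,0.31,0,0,0,1],[-0.001,0.015,0.313,0,0,0,1],[-0.001,0.015,0.313,0,0,0,1]]]'

```text
time_s: 9.65
tool_pos: [0.5026, 0.0197, 0.0116]
tool_rot: [180.0, 0.0, 101.4]
force: [0.0, 0.6, 1.1]
grip_width: 0.087
grasp_force: 0.0
```

Request:
servo_tool --series '[[[0,0,0,0,0,0,0.7],[0,0,0,0,0,0,0.55],[0,0,0,0,0,0,0.5],[0,0,0,0,0,0,0.45],[0,0,0,0,0,0,0.4],[0,0,0,0,0,0,0.35],[0,0,0,0,0,0,0.25],[0,0,0,0,0,0,0.25],[0,0,0,0,0,0,0.25],[0,0,0,0,0,0,0.25]]]' --grip_force 15

```text
time_s: 10.48
tool_pos: [0.5022, 0.0197, 0.0113]
tool_rot: [-180.0, -0.0, 101.5]
force: [0.3, -0.1, 0.4]
grip_width: 0.0359
grasp_force: 15.0
```

Request:
servo_tool --series '[[[0,0,-0.02,0,0,0,0.25],[0,0,-0.06,0,0,0,0.25],[0,0,-0.12,0,0,0,0.25],[0,0,-0.18,0,0,0,0.25],[0,0,-0.23,0,0,0,0.25],[0,0,-0.26,0,0,0,0.25],[0,0,-0.26,0,0,0,0.25],[0,0,-0.26,0,0,0,0.25]]]'

```text
time_s: 11.15
tool_pos: [0.5026, 0.0199, 0.0899]
tool_rot: [179.9, -0.0, 101.5]
force: [-0.3, -0.0, -0.8]
grip_width: 0.0358
grasp_force: 15.0
```

```bash
python3 mv.py .4834 -.1545 .09 101.5
```

```text
[-0.5569, -0.1783, -0.0009, 0.0004, -0.0002, -0.0001]
```

Request:
servo_tool --series '[[[-0.03,-0.01,0,0,0,0,0.25],[-0.09,-0.03,0,0,0,0,0.25],[-0.16,-0.05,0,0,0,0,0.25],[-0.24,-0.077,0,0,0,0,0.25],[-0.32,-0.102,0,0,0,0,0.25],[-0.4,-0.128,0,0,0,0,0.25],[-0.47,-0.15,0,0,0,0,0.25],[-0.52,-0.167,0,0,0,0,0.25],[-0.55,-0.176,0,0,0,0,0.25],[-0.557,-0.178,0,0,0,0,0.25],[-0.557,-0.178,0,0,0,0,0.25],[-0.557,-0.178,0,0,0,0,0.25]]]'

```text
time_s: 12.15
tool_pos: [0.4831, -0.1536, 0.0889]
tool_rot: [-180.0, -0.0, 101.5]
force: [0.1, 0.0, -1.4]
grip_width: 0.0358
grasp_force: 15.0
```

```bash
python3 - <<'E'
from cell import eyes,get_obs; from fit import *; import pickle
t=eyes.read_camera('top'); c=eyes.read_camera('scene'); o=get_obs(); print(o['tool_pos'],o['tool_rot'])
pickle.dump((t,c,o),open('s4.pkl','wb'))
a=cv2.resize(c['frame'][110:230,170:310],(700,600),interpolation=cv2.INTER_CUBIC)
# predicted outline of held stand (bottom z = tcp-.008) and seat target
p=np.array(o['tool_pos']); y=np.radians(101.5); L=np.array([np.cos(y),np.sin(y),0]); W=np.array([-np.sin(y),np.cos(y),0])
def box(ce,zb,h,l,w): return [[ce+sx*L*l/2+sy*W*w/2+np.array([0,0,zb+k*h]) for sx,sy in((1,1),(1,-1),(-1,-1),(-1,1))] for k in(0,1)]
def draw(B,col):
    for q in B: cv2.polylines(a,[np.round((proj(c,q)-[170,110]+.5)*5).astype(int).reshape(-1,1,2)],True,col,1)
b=np.array([p[0],p[1],0]); draw(box(b,p[2]-.008,.03,.056,.036),(255,255,0)); r=np.array([.4834,-.1545,0]); draw(box(r,0,.008,.106,.06),(255,0,255))
for s in(1,-1): draw(box(r+s*L*.0355,.008,.033,.008,.04),(0,255,255))
cv2.imwrite('pics/s4.png',a[:,:,::-1])
E
python3 mv.py .4834 -.1545 .016 101.5
```

```text
[ 0.48337305 -0.15327449  0.08910973] [-1.79984780e+02 -3.77422237e-02  1.01587331e+02]
[-0.0042, -0.0007, 0.2437, -0.0001, -0.0002, 0.0005]
```

View pics/s4.png

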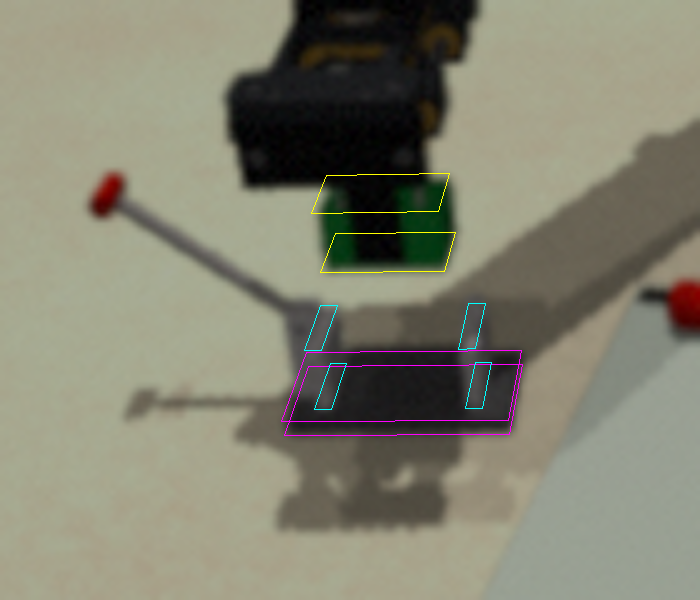

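```bash
python3 - <<'E'
from fit import *; import pickle
S=pickle.load(open('scene.pkl','rb')); T=pickle.load(open('top.pkl','rb')); t4,c4,o4=pickle.load(open('s4.pkl','rb'))
y=np.radians(101.5); L=np.array([np.cos(y),np.sin(y)]); W=np.array([-np.sin(y),np.cos(y)]); r0=np.array([.4834,-.1545])
for n,c in(('scene',S),('top',T)):
    P=cloud(c).reshape(-1,3); q=np.c_[(P[:,:2]-r0)@L,(P[:,:2]-r0)@W,P[:,2]]*1000
    for sg in(1,-1):
        k=(abs(q[:,0]*sg-35.5)<10)&(abs(q[:,1])<30)&(q[:,2]>36)&(q[:,2]<44); e=q[k]
        print(n,sg,k.sum(),'along',np.percentile(e[:,0],[5,50,95]).round(1),'across',np.percentile(e[:,1],[5,50,95]).round(1))
    k=(abs(q[:,0])<60)&(abs(q[:,1])<40)&(q[:,2]>5)&(q[:,2]<16)&(c['frame'].reshape(-1,3).sum(1)<300); e=q[k]
    print(n,'base',k.sum(),np.percentile(e[:,0],[1,99]).round(1),np.percentile(e[:,1],[1,99]).round(1),np.median(e[:,2]))
    # dense ortho outline
C=cloud(c4); f=c4['frame'].astype(int); p=np.array(o4['tool_pos'])
g=((f[...,1]>f[...,0]+20)&(f[...,1]>f[...,2]+12)); P=C.reshape(-1,3); q=np.c_[(P[:,:2]-p[:2])@L,(P[:,:2]-p[:2])@W,P[:,2]-p[2]]*1000
k=g.ravel()&(abs(q[:,0])<45)&(abs(q[:,1])<40)&(abs(q[:,2]-5)<40); e=q[k]; print('stand vs tcp',k.sum(),np.percentile(e,[2,50,98],axis=0).round(1).tolist())
v,u=np.nonzero(k.reshape(400,640)); print('px',u.min(),u.max(),v.min(),v.max())
E
```

```text
scene 1 25 along [32.9 37.8 40. ] across [-20.3 -12.4   6.7]
scene -1 51 along [-43.1 -34.6 -29.9] across [-19.7  -7.2  18.1]
scene base 576 [-49.   52.9] [-31.6  28.5] 7.369540817084907
top 1 72 along [30.8 34.7 38.2] across [-17.8  -0.   18.8]
top -1 87 along [-39.  -35.2 -31.4] across [-17.2   2.7  18.6]
top base 1149 [-51.3  51.1] [-29.  30.] 7.672479797778298
stand vs tcp 220 [[-22.6, -23.2, -4.6], [15.2, -17.7, 12.7], [29.2, 5.2, 21.6]]
px 234 259 146 163
```

Request:
servo_tool --series '[[[-0.004,-0.001,0.03,0,0,0,0.25],[-0.004,-0.001,0.07,0,0,0,0.25],[-0.004,-0.001,0.11,0,0,0,0.25],[-0.004,-0.001,0.14,0,0,0,0.25],[-0.004,-0.001,0.16,0,0,0,0.25],[-0.004,-0.001,0.175,0,0,0,0.25],[-0.004,-0.001,0.185,0,0,0,0.25],[-0.004,-0.001,0.195,0,0,0,0.25],[-0.004,-0.001,0.205,0,0,0,0.25],[-0.004,-0.001,0.21,0,0,0,0.25],[-0.004,-0.001,0.21,0,0,0,0.25]]]'

```text
time_s: 13.17
tool_pos: [0.4831, -0.1559, 0.0262]
tool_rot: [180.0, -0.0, 101.5]
force: [-0.3, -0.2, -0.9]
grip_width: 0.036
grasp_force: 15.0
```

Request:
servo_tool --series '[[[0.003,0,0.01,0,0,0,0.25],[0.003,0,0.018,0,0,0,0.25],[0.003,0,0.024,0,0,0,0.25],[0.003,0,0.028,0,0,0,0.25],[0.003,0,0.031,0,0,0,0.25],[0.003,0,0.033,0,0,0,0.25],[0.003,0,0.033,0,0,0,0.25]]]'

```text
time_s: 13.75
tool_pos: [0.483, -0.155, 0.0164]
tool_rot: [180.0, -0.0, 101.5]
force: [-0.9, -0.4, -0.5]
grip_width: 0.036
grasp_force: 15.0
```

Not in contact yet; lower in small steps until the seat bears.

Request:
servo_tool --series '[[[0,0,0.002,0,0,0,0.25],[0,0,0.003,0,0,0,0.25],[0,0,0.003,0,0,0,0.25]]]'

```text
time_s: 14.0
tool_pos: [0.4831, -0.155, 0.0163]
tool_rot: [180.0, -0.0, 101.5]
force: [-2.7, 0.4, 6.3]
grip_width: 0.036
grasp_force: 15.0
```

Request:
servo_tool --series '[[[0,0,-0.001,0,0,0,0.5],[0,0,-0.001,0,0,0,0.7],[0,0,-0.001,0,0,0,0.9],[0,0,-0.001,0,0,0,0.9],[0,0,-0.001,0,0,0,0.9]]]'

```text
time_s: 14.42
tool_pos: [0.483, -0.155, 0.0158]
tool_rot: [180.0, 0.0, 101.5]
force: [-0.4, 0.1, 0.1]
grip_width: 0.0615
grasp_force: 0.0
```

Request:
servo_tool --series '[[[0,0,-0.03,0,0,0,0.9],[0,0,-0.09,0,0,0,0.9],[0,0,-0.17,0,0,0,0.9],[0,0,-0.27,0,0,0,0.9],[0,0,-0.37,0,0,0,0.9],[0,0,-0.45,0,0,0,0.9],[0,0,-0.48,0,0,0,0.9],[0,0,-0.48,0,0,0,0.9],[0,0,-0.48,0,0,0,0.9]]]'

```text
time_s: 15.17
tool_pos: [0.4828, -0.1549, 0.1597]
tool_rot: [180.0, -0.0, 101.5]
force: [0.3, -0.3, -0.1]
grip_width: 0.0788
grasp_force: 0.0
```

```bash
python3 mv.py .5075 -.276 .15 101.5; python3 - <<'E'
from cell import eyes,get_obs; from fit import *
c=eyes.read_camera('scene'); a=cv2.resize(c['frame'][110:230,170:310],(700,600),interpolation=cv2.INTER_CUBIC)
cv2.imwrite('pics/s5.png',a[:,:,::-1])
E
```

```text
[-0.412, 0.0003, 0.0321, 0.0001, -0.0001, -0.0002]
```

View pics/s5.png

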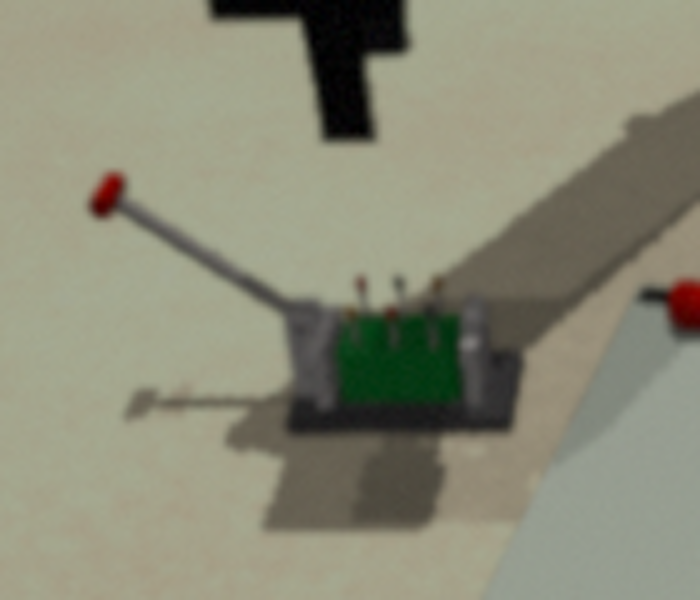

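Request:
servo_tool --series '[[[-0.05,0,0,0,0,0,0.9],[-0.13,0,0,0,0,0,0.9],[-0.22,0,0.01,0,0,0,0.9],[-0.3,0,0.02,0,0,0,0.9],[-0.37,0,0.03,0,0,0,0.9],[-0.412,0,0.032,0,0,0,0.9],[-0.412,0,0.032,0,0,0,0.9],[-0.412,0,0.032,0,0,0,0.9]]]'

```text
time_s: 15.88
tool_pos: [0.5062, -0.2763, 0.1483]
tool_rot: [-179.8, -0.1, 101.4]
force: [-0.3, -0.3, -0.4]
grip_width: 0.0783
grasp_force: 0.0
```

Request:
servo_tool --series '[[[0,0,0.04,0,0,0,0.7],[0,0,0.09,0,0,0,0.7],[0,0,0.13,0,0,0,0.7],[0,0,0.16,0,0,0,0.7],[0,0,0.18,0,0,0,0.7],[0,0,0.19,0,0,0,0.7],[0,0,0.19,0,0,0,0.7],[0,0,0.19,0,0,0,0.7]]]'

```text
time_s: 16.55
tool_pos: [0.5078, -0.2762, 0.0935]
tool_rot: [180.0, 0.0, 101.5]
force: [0.3, 0.1, 0.3]
grip_width: 0.0611
grasp_force: 0.0
```

```bash
python3 - <<'E'
from cell import eyes,get_obs; from fit import *
o=get_obs(); p=np.array(o['tool_pos']); print(p.round(4),o['tool_rot'])
# red handle seen by scene camera: blob centroid -> compare with projection of grasp point
c=eyes.read_camera('scene'); f=c['frame'].astype(int); m=(f[...,0]>f[...,1]+40)&(f[...,0]>f[...,2]+40); m[:, :170]=0; m[:,215:]=0; m[:120]=0; m[165:]=0
v,u=np.nonzero(m); print(len(u),u.mean() if len(u) else 0,v.mean() if len(u) else 0, proj(c,p+[0,0,.019]), proj(c,[.508,-.2756,.112]))
a=cv2.resize(c['frame'][100:220,150:290],(700,600),interpolation=cv2.INTER_CUBIC); cv2.imwrite('pics/s6.png',a[:,:,::-1])
E
```

```text
[ 0.5078 -0.2762  0.0935] [1.79971257e+02 1.38772554e-02 1.01467527e+02]
16 192.1875 147.4375 [[190.46316292 148.07352638]] [[190.72348118 148.34455901]]
```

View pics/s6.png

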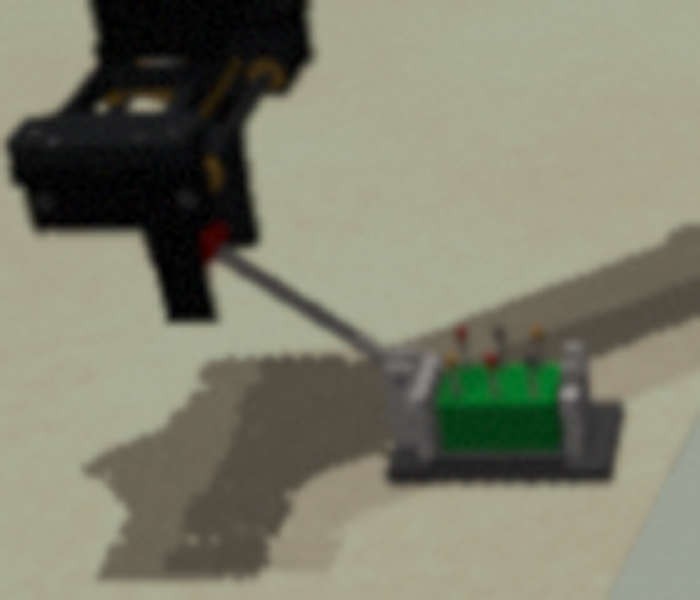

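Request:
servo_tool --series '[[[0,0,0,0,0,0,0.5],[0,0,0,0,0,0,0.4],[0,0,0,0,0,0,0.25],[0,0,0,0,0,0,0.15],[0,0,0,0,0,0,0.15],[0,0,0,0,0,0,0.15],[0,0,0,0,0,0,0.15]]]' --grip_force 12

```text
time_s: 17.18
tool_pos: [0.5069, -0.2764, 0.0931]
tool_rot: [-179.9, -0.0, 101.5]
force: [-0.9, 0.1, 0.1]
grip_width: 0.0257
grasp_force: 12.0
```

```bash
python3 - <<'E'
import numpy as np
def arc(a,b,n):
    for t in np.linspace(a,b,n+1)[1:]: print(round(t,3),np.round([104*(np.cos(t)-np.cos(a))/300,-104*(np.sin(t)-np.sin(a))/300],3).tolist())
arc(2.44,1.3,12); print(); arc(1.3,0.16,12)
E
```

```text
2.345 [0.022, -0.024]
2.25 [0.047, -0.046]
2.155 [0.074, -0.065]
2.06 [0.102, -0.082]
1.965 [0.132, -0.096]
1.87 [0.163, -0.108]
1.775 [0.194, -0.116]
1.68 [0.227, -0.121]
1.585 [0.26, -0.123]
1.49 [0.293, -0.122]
1.395 [0.325, -0.118]
1.3 [0.358, -0.11]

1.205 [0.031, 0.01]
1.11 [0.061, 0.024]
1.015 [0.09, 0.04]
0.92 [0.117, 0.058]
0.825 [0.143, 0.079]
0.73 [0.166, 0.103]
0.635 [0.186, 0.128]
0.54 [0.205, 0.156]
0.445 [0.22, 0.185]
0.35 [0.233, 0.215]
0.255 [0.243, 0.247]
0.16 [0.25, 0.279]
```

Handle held (25.7 mm). Swing along the first half of the arc.

Request:
servo_tool --series '[[[0.022,0,-0.024,0,0,0,0.15],[0.047,0,-0.046,0,0,0,0.15],[0.074,0,-0.065,0,0,0,0.15],[0.102,0,-0.082,0,0,0,0.15],[0.132,0,-0.096,0,0,0,0.15],[0.163,0,-0.108,0,0,0,0.15],[0.194,0,-0.116,0,0,0,0.15],[0.227,0,-0.121,0,0,0,0.15],[0.26,0,-0.123,0,0,0,0.15],[0.293,0,-0.122,0,0,0,0.15],[0.325,0,-0.118,0,0,0,0.15],[0.358,0,-0.11,0,0,0,0.15]]]'

```text
time_s: 18.18
tool_pos: [0.4855, -0.17, 0.1272]
tool_rot: [-180.0, -0.1, 101.5]
force: [-4.1, -1.4, 4.7]
grip_width: 0.0261
grasp_force: 12.0
```

Request:
servo_tool --series '[[[0.031,0,0.01,0,0,0,0.15],[0.061,0,0.024,0,0,0,0.15],[0.09,0,0.04,0,0,0,0.15],[0.117,0,0.058,0,0,0,0.15],[0.143,0,0.079,0,0,0,0.15],[0.166,0,0.103,0,0,0,0.15],[0.186,0,0.128,0,0,0,0.15],[0.205,0,0.156,0,0,0,0.15],[0.22,0,0.185,0,0,0,0.15],[0.233,0,0.215,0,0,0,0.15],[0.243,0,0.247,0,0,0,0.15],[0.25,0,0.279,0,0,0,0.15]]]'

```text
time_s: 19.18
tool_pos: [0.4707, -0.0968, 0.0412]
tool_rot: [-179.9, -0.0, 101.5]
force: [-4.1, 0.3, 0.7]
grip_width: 0.0253
grasp_force: 12.0
```

Request:
servo_tool --series '[[[0.002,0,0.01,0,0,0,0.15],[0.003,0,0.02,0,0,0,0.15],[0.004,0,0.03,0,0,0,0.15],[0.004,0,0.035,0,0,0,0.15],[0.004,0,0.035,0,0,0,0.15]]]'

```text
time_s: 19.6
tool_pos: [0.4706, -0.096, 0.0316]
tool_rot: [-179.9, -0.0, 101.5]
force: [-4.3, 2.5, -0.2]
grip_width: 0.0258
grasp_force: 12.0
```

```bash
python3 mv.py .4715 -.0957 .026 101.5
```

```text
[0.0005, 0.0033, 0.0187, -0.0003, -0.0002, -0.0003]
```

Request:
servo_tool --series '[[[0,-0.002,0.005,0,0,0,0.15],[0,-0.003,0.01,0,0,0,0.15],[0,-0.003,0.015,0,0,0,0.15],[0,-0.003,0.018,0,0,0,0.15],[0,-0.003,0.018,0,0,0,0.15]]]'

```text
time_s: 20.02
tool_pos: [0.4705, -0.096, 0.0266]
tool_rot: [180.0, -0.0, 101.5]
force: [-3.4, 3.7, -0.5]
grip_width: 0.0254
grasp_force: 12.0
```

Request:
servo_tool --series '[[[0,0,0.003,0,0,0,0.15],[0,0,0.006,0,0,0,0.15],[0,0,0.006,0,0,0,0.15]]]'

```text
time_s: 20.27
tool_pos: [0.4705, -0.0961, 0.0248]
tool_rot: [180.0, -0.0, 101.5]
force: [-2.0, 4.0, 0.4]
grip_width: 0.0258
grasp_force: 12.0
```

Request:
servo_tool --series '[[[0,0,0.003,0,0,0,0.15],[0,0,0.006,0,0,0,0.15],[0,0,0.008,0,0,0,0.15],[0,0,0.008,0,0,0,0.15]]]'

```text
time_s: 20.6
tool_pos: [0.4706, -0.0962, 0.0236]
tool_rot: [180.0, -0.1, 101.5]
force: [-7.5, 4.0, 11.8]
grip_width: 0.0255
grasp_force: 12.0
```

```bash
python3 - <<'E'
from cell import eyes,get_obs; from fit import *
o=get_obs(); print(np.round(o['force'],1))
c=eyes.read_camera('scene')
a=cv2.resize(c['frame'][130:220,200:305],(700,600),interpolation=cv2.INTER_CUBIC); cv2.imwrite('pics/s7.png',a[:,:,::-1])
E
```

```text
[-7.5  4.  11.8]
```

View pics/s7.png

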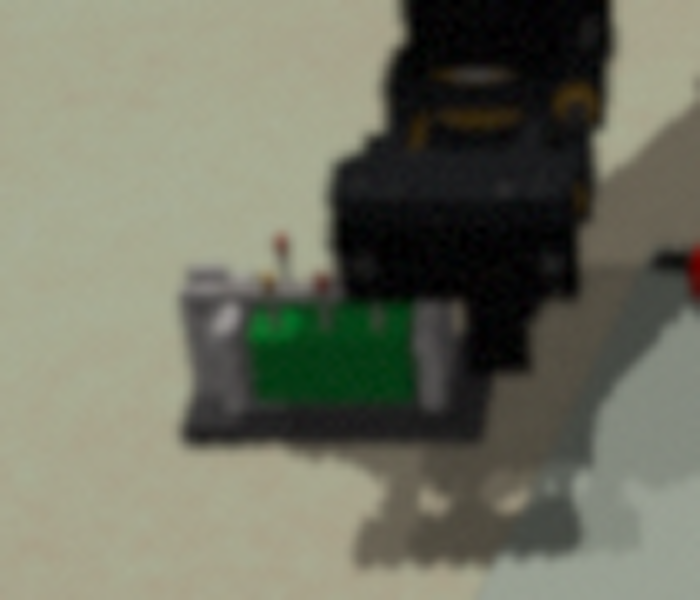

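Request:
servo_tool --series '[[[0,0,-0.003,0,0,0,0.4],[0,0,-0.003,0,0,0,0.6],[0,0,-0.003,0,0,0,0.8],[0,0,-0.003,0,0,0,0.8],[0,0,-0.003,0,0,0,0.8]]]'

```text
time_s: 21.07
tool_pos: [0.4707, -0.0969, 0.0235]
tool_rot: [179.9, 0.0, 101.4]
force: [0.2, 0.6, -0.4]
grip_width: 0.0513
grasp_force: 0.0
```

Request:
servo_tool --series '[[[0,0,-0.04,0,0,0,0.8],[0,0,-0.1,0,0,0,0.8],[0,0,-0.2,0,0,0,0.8],[0.08,0,-0.3,0,0,0,0.8],[0.2,0,-0.4,0,0,0,0.8],[0.32,0,-0.45,0,0,0,0.8],[0.44,0,-0.45,0,0,0,0.8],[0.55,0,-0.45,0,0,0,0.8],[0.62,0,-0.45,0,0,0,0.8],[0.65,0,-0.45,0,0,0,0.8],[0.65,0,-0.45,0,0,0,0.8]]]'

```text
time_s: 21.98
tool_pos: [0.4311, 0.0963, 0.1583]
tool_rot: [180.0, 0.0, 101.7]
force: [0.7, -0.1, 0.3]
grip_width: 0.0693
grasp_force: 0.0
```

```bash
python3 - <<'E'
from cell import eyes,get_obs; from fit import *
o=get_obs(); print(np.round(o['force'],1),o['tool_pos'])
c=eyes.read_camera('scene'); t=eyes.read_camera('top')
a=cv2.resize(c['frame'][130:220,200:305],(400,343),interpolation=cv2.INTER_CUBIC); b=cv2.resize(t['frame'][215:300,345:445],(400,343),interpolation=cv2.INTER_CUBIC)
cv2.imwrite('pics/s8.png',np.hstack([a,b])[:,:,::-1])
y=np.radians(-78.5); Y=np.array([np.cos(y),np.sin(y)]); X=np.array([np.sin(y),-np.cos(y)]); P=cloud(t).reshape(-1,3); r=np.array([.4834,-.1545]); q=np.c_[(P[:,:2]-r)@X,(P[:,:2]-r)@Y,P[:,2]]*1000
for lo,hi in((-66,-54),(-52,-42),(-30,-18),(-18,-6),(-6,6),(6,18),(18,28)):
    k=(q[:,1]>lo)&(q[:,1]<hi)&(abs(q[:,0])<2.5); print(lo,hi,k.sum(),np.median(q[k,2]).round(1))
E
```

```text
[ 0.7 -0.1  0.3] [0.43111987 0.09632168 0.15825347]
-66 -54 27 48.3
-52 -42 17 47.1
-30 -18 17 48.1
-18 -6 16 48.4
-6 6 20 47.2
6 18 19 47.6
18 28 13 47.4
```

View pics/s8.png

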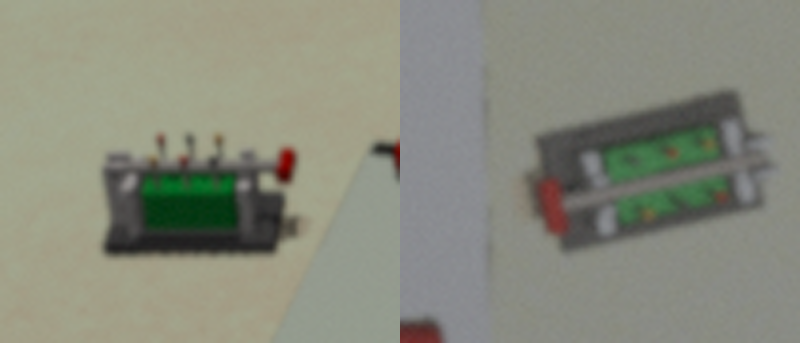

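```bash
python3 -c "
from cell import env; print(env.sign_off())"
```

```text
the job is handed in; nothing more can be done
None
```

The job is handed in at about 22 s. The green stand is seated in the rack after the regrasp on the mat, the bar lies level in its catch, and the arm is clear. The last images confirm the stand and bar; I took no final picture of the tray, but nothing there was touched.

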